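# Seat the counting grid and hold the loupe in focus over it

## Robot

A 6-joint arm with a two-finger parallel gripper is mounted at the origin on a cart in front of the work surface, level with it; the furniture and walls round the work are solid. World frame = base frame: x ahead of the robot, y to its left, z up, the work surface at z = 0. Lengths are in m, angles in rad, forces in N, time in s.
With the tool pointing down it reaches from about 0.375 to 0.975 m from the base axis. Payload 3.8 kg.
Tool frame: the origin (TCP) lies midway between the tips of the shut fingers; the grasp point (between the pads) lies 19 mm behind it; z points along the fingers, y is the line along which they close (so a half turn about z gives the same grasp; the last joint's range is limited). The gripper opens to 88 mm and grips with 3 to 60 N. Pads are 18 mm wide; open, the fingers measure 123 mm over their backs; the gripper's body (75 mm by 187 mm) begins 45 mm behind the grasp point.
Start: joints at [1.16, 0.264, 1.604, -0, 1.274, -0.037], TCP at [0.246, 0.628, 0.239] pointing down, gripper open.
Joint ranges: [-2.63, 2.63], [-0.94, 2.18], [0.31, 2.57], [-1.31, 4.45], [0, 2.66], [-2.55, 2.55]. Speed limits (rad/s): [2.57, 2.57, 3.14, 3.14, 3.14, 3.14].

## Interface

Orientations are given as a rotation vector (axis times angle).
In Python, from cell import manip, inverse_kinematics, cams, order gives the robot as it stands. Calls block until the motion is done:
- manip.move_pose(position, orientation): joint-space move of the TCP to a pose.
- manip.move_linear(position, rate=0.15, rot=None): straight line of the TCP; rot=None keeps the orientation; rate is the mean speed in m/s.
- manip.set_joints(angles): joint-space move.
- manip.set_gripper(opening, force=None): finger opening in m; force is the grip in N (None keeps the last); returns when the fingers have stopped.
- manip.dwell(seconds).
- inverse_kinematics(position, orientation): joint angles nearest the present ones, or None.
- manip.state(): the state.
- cams.capture(name): name is "scene" or "top" or "wrist"; returns a dict with "image" (480x640x3 uint8, blue, green, red), "z_map" (480x640 float32, m along the optical axis (not along the pixel's ray), 0 where there is no reading), "intrinsics" (3x3 intrinsics, pixels), "position" and "orientation" of the camera in the world; the wrist camera has in their place "T_tool_cam" (4x4, takes a point from camera to tool coordinates, whose origin is the TCP and whose axes are the flange's). Camera axes: x right, y down, z forward; pixel columns grow to the right and rows downward; lengths in m; the calibration is good to about 2 mm. A picture is of the moment at which its call begins: read the wrist's pose just before it.
A pose or a line that the arm cannot do raises manip.IKError and nothing moves.
- order.close_job(): hands the job in; it is judged then, once.
The state is a dict: "clock": time; "joint_pos": joint angles; "joint_velocities": joint speeds; "tau": joint torques, N m; "tool_pos": TCP position; "tcp_rot": TCP orientation; "contact_force": force on the tool from outside, world axes, zero at the start; "moment": the same for the moment, N m; "gripper_width": finger opening in m; "grasp_force": force on a finger pad.
Only numpy, scipy, OpenCV 4.12 (cv2) and the standard library are available. Lean on these libraries where they do the work, as an engineer would, in place of code of your own. Each camera call takes 0.05 s, during which the arm holds its last target. There are 200 camera calls.

## Task

Get a dish ready for counting: lower the counting-grid plate gently over the two locating pins of the dish stage until it lies flush on both rails, with its grid window over the dish, and let go of it. Then pick up the hand loupe and hold it steady and level, with its lens centred over the grid window and its lens ring at the height of the pointer tip on the focus post; finish while still holding it there in the gripper, touching nothing else. Leave the pointer and the other things on the bench as they are.

Things in the scene. Friction and masses are not known exactly. Their poses are not given: they have to be found in the camera images.
- stage: Fixed aluminium dish stage, base 160 x 210 x 10 mm; origin on the bench, 70 mm behind the front edge, mid length; x away from the robot, y along its length. Two rails (x +-54, y +-89 mm, 22 wide), tops at 30 mm, carry the plate. Between them a fixed Petri dish (92 mm wide, top at 25 mm) at x 0, y +30. Steel focus post at x +80, y +30, 146 mm high, with a black sliding pointer.
- round_pin (a point): Steel locating pin for the plate's round hole, at x +42, y +89 mm of the stage: 8 mm diameter, standing 16.5 mm above the rail, upper half tapering to 3 mm. The point is its foot at rail-top height.
- slot_pin (a point): The other, equal locating pin, at x +42, y -89 mm of the stage; the point is its foot at rail-top height.
- pointer_tip (a point): Tip of the small steel pointer on the focus post, at x +64, y +30 mm of the stage; it marks the focal height. It stands 95 to 130 mm above the bench, as last set; its clamp slides stiffly (about 12 N).
- grid_plate: Loose aluminium plate, 108 (x) x 202 (y) x 5 mm, about 0.3 kg, flat on the bench. Origin at the centre of its underside; seated, it lies with its origin 30 mm straight above the stage's and its x and y axes along the stage's. Through it go a round hole, a slot and a 52 mm square window with fine wires.
- round_hole (a point): Round hole of 10 mm in the plate at x +42, y +89 mm, for the round pin; point at the underside.
- slot_hole (a point): Slot in the plate at x +42, y -89 mm, 10 mm in x and 16 mm in y, for the slot pin; point at the underside.
- window (a point): Centre of the square grid window, at x 0, y +30 mm of the plate, on its upper face.
- bar (a point): Middle of the black lifting bar on the plate, at x 0, y -20 mm, 16 mm above the underside: bar 60 mm long along the plate's x, 12 mm thick in y, from 4 to 28 mm above the underside. Grip it across its 12 mm thickness.
- loupe: Hand loupe of about 0.11 kg lying flat on the bench: dark steel ring of 72 mm outer diameter, 12 mm high, with a glass lens, and a black straight handle along its -x. Origin at the centre of the ring's underside, z up.
- lens (a point): Centre of the loupe's lens, at half the ring's height, 6 mm above its underside.
- handle (a point): Point on the loupe's handle to grip, 75 mm from the lens centre, 9 mm above the underside. The handle reaches from 46 to 138 mm from the lens centre, is 15 mm wide with flat sides and 18 mm high.
- tally: Bystander: hand tally counter, 54 x 76 x 24 mm, origin under its centre.
- marker: Bystander: black and white marker pen, 16 x 132 x 17 mm, lying; origin under its centre.
- dropper: Bystander: brown dropper bottle, 34 mm diameter, 104 mm high; origin under its centre.
- vial: Bystander: glass vial with black cap, 22 mm diameter, 54 mm high; origin under its centre.
- spare_dish: Bystander: spare closed Petri dish lying on the bench, 92 mm diameter, 15 mm high; origin under its centre.
- bulb: Bystander: red rubber bulb, 42 mm diameter, 66 mm high; origin under its centre.
Things that resemble listed ones, but are neither listed nor needed, are in the scene too. Of the things that look like the loupe, the larger one is meant.

How it is judged:
By the outcome, as a careful person would: the job done as asked, in the order asked, and still so for the second after the job is handed in, while the arm keeps its last pose, push and grip.
It also fails if it takes over 69 s, if anything falls off the work surface, if the arm or the gripper's body presses on something with over 40 N, if the wrist force passes 120 N, or if a joint passes its speed limit or range.

## Working session

There is one attempt and no reset: what is moved stays moved. The work goes in short steps, each a Python script; the robot and the scene stay as the last script left them, time stands still between calls to the robot, and variables do not carry over. Pictures are saved under pics/ and viewed, at most 10 in all, crops included, and the job is handed in when it is done.

```bash
ls; mkdir -p pics
python3 - <<'E'
from cell import manip,cams
import cv2,numpy as np
s=manip.state();print(s['clock'],s['tool_pos'],s['tcp_rot'],s['gripper_width'])
for n in('top','scene'):
    c=cams.capture(n);cv2.imwrite(f'pics/{n}0.png',c['image']);np.savez(f'{n}0.npz',**c)
    print(n,c['position'],c['orientation'],c['intrinsics'].tolist())
c=cams.capture('wrist');print(c['T_tool_cam'])
E
```

```text
pics
0.0 [0.2461883  0.62773167 0.23738647] [-0.58357092 -3.08643375  0.00345243] 0.0879325253706774
top [0.1909758  0.04011428 1.708738  ] [-2.13177108  2.0954093  -0.20357231] [[588.8499599232086, 0.0, 318.4838587029817], [0.0, 588.8499599232086, 235.0097232971394], [0.0, 0.0, 1.0]]
scene [ 0.10679488 -0.71282086  0.55647727] [-2.01594275  0.50732487 -0.33522143] [[440.16912584028375, 0.0, 314.9124314534878], [0.0, 440.16912584028375, 241.337680106657], [0.0, 0.0, 1.0]]
[[ 3.86023880e-04 -9.63488296e-01 -2.67750171e-01  6.90464812e-02]
 [ 9.99999701e-01  1.92361533e-04  7.49525865e-04  1.44937114e-03]
 [-6.70654566e-04 -2.67750380e-01  9.63488082e-01 -1.44988187e-01]
 [ 0.00000000e+00  0.00000000e+00  0.00000000e+00  1.00000000e+00]]
```

View pics/top0.png

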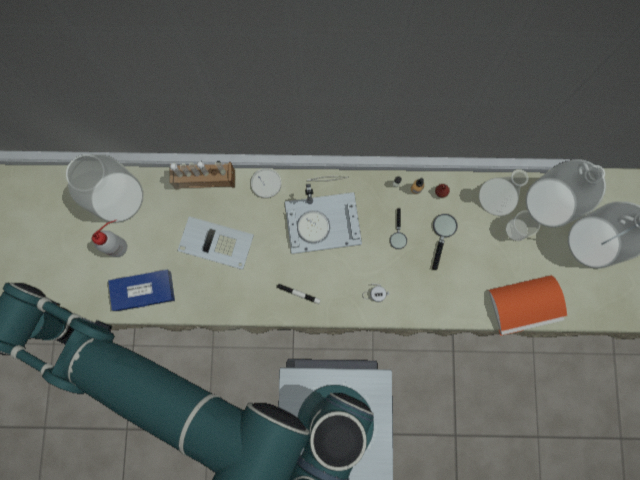

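View pics/scene0.png

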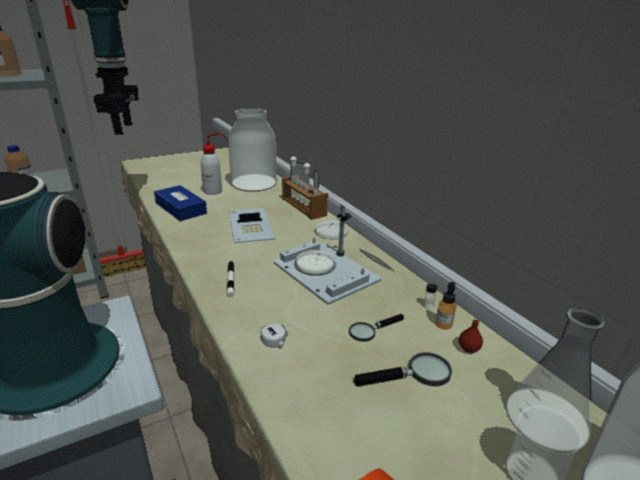

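The top view shows the robot at the bottom, with x up and y to the left. The stage is at about (322,223), with its dish at (313,226) and post at (308,190). The plate is at (216,243), with its bar at (209,240) and window at (227,243), so it is turned about 180° from the stage. The larger loupe's ring is at (445,225), with its handle running to (436,268).

```bash
cat > h.py <<'E'
import numpy as np,cv2
from scipy.spatial.transform import Rotation as R
from cell import manip,inverse_kinematics,cams
def pose(c,st=None):
    """camera rotation, position in world"""
    if 'T_tool_cam' in c:
        Rt=R.from_rotvec(st['tcp_rot']).as_matrix();T=c['T_tool_cam']
        return Rt@T[:3,:3],Rt@T[:3,3]+np.array(st['tool_pos'])
    return R.from_rotvec(c['orientation']).as_matrix(),np.array(c['position'])
def ray(K,Rc,uv):
    uv=np.atleast_2d(uv).astype(float);d=np.c_[(uv-[K[0,2],K[1,2]])/[K[0,0],K[1,1]],np.ones(len(uv))]
    return d@Rc.T
def onplane(K,Rc,p,uv,z):
    d=ray(K,Rc,uv);return p+d*((z-p[2])/d[:,2])[:,None]
def tri(obs):
    """obs: list of (K,Rc,p,uv): least squares point and residuals"""
    A=np.zeros((3,3));b=np.zeros(3);L=[]
    for K,Rc,p,uv in obs:
        d=ray(K,Rc,uv)[0];d/=np.linalg.norm(d);M=np.eye(3)-np.outer(d,d);A+=M;b+=M@p;L.append((M,p))
    x=np.linalg.solve(A,b);return x,[float(np.linalg.norm(M@(x-p))) for M,p in L]
def proj(K,Rc,p,X):
    q=(np.atleast_2d(X)-p)@Rc;return q[:,:2]/q[:,2:]*[K[0,0],K[1,1]]+[K[0,2],K[1,2]]
def down(psi):
    """tool pointing down, tool x at world yaw psi"""
    x=np.array([np.cos(psi),np.sin(psi),0]);z=np.array([0,0,-1.]);return R.from_matrix(np.c_[x,np.cross(z,x),z]).as_rotvec()
def shot(name,fn):
    st=manip.state();c=cams.capture(name);cv2.imwrite(f'pics/{fn}.png',c['image'])
    Rc,p=pose(c,st);np.savez(f'{fn}.npz',image=c['image'],z=c['z_map'],K=c['intrinsics'],Rc=Rc,p=p,**{k:np.array(st[k]) for k in('tool_pos','tcp_rot')});return c['image'],c['intrinsics'],Rc,p
E
python3 - <<'E'
from h import *
c=dict(np.load('top0.npz'));Rc,p=pose(c);K=c['intrinsics']
names='stagec dish post plate bar window ring handleend handlemid tally'.split()
uv=[(322,223),(313,226),(308,190),(216,243),(209,240),(227,243),(445,225),(436,268),(440,250),(378,294)]
for n,x in zip(names,onplane(K,Rc,p,uv,0.015)):print(n,x.round(3))
# plate corners / stage corners
g=onplane(K,Rc,p,[(190,218),(252,236),(244,268),(180,249),(285,203),(354,194),(361,245),(291,253)],0.005).round(3);print(g)
w=cams.capture('wrist');print(w['intrinsics'])
pl=onplane(K,Rc,p,[(216,243)],0)[0]; s=onplane(K,Rc,p,[(322,223)],0)[0]
for nm,q in(('plate',pl),('stage',s)):
  for a in np.arange(-180,180,20):
    r=inverse_kinematics([q[0],q[1],0.2],down(np.radians(a)));print(nm,a,None if r is None else np.round(r,2))
E
```

```text
stagec [0.569 0.045 0.015]
dish [0.559 0.072 0.015]
post [0.669 0.089 0.015]
plate [0.503 0.355 0.015]
bar [0.512 0.376 0.015]
window [0.504 0.322 0.015]
ring [ 0.569 -0.317  0.015]
handleend [ 0.441 -0.287  0.015]
handlemid [ 0.494 -0.3    0.015]
tally [ 0.362 -0.119  0.015]
[[ 0.58   0.438  0.005]
 [ 0.528  0.251  0.005]
 [ 0.432  0.271  0.005]
 [ 0.486  0.462  0.005]
 [ 0.63   0.157  0.005]
 [ 0.661 -0.049  0.005]
 [ 0.506 -0.07   0.005]
 [ 0.479  0.135  0.005]]
[[380.22874172   0.         314.13680934]
 [  0.         380.22874172 241.44331638]
 [  0.           0.           1.        ]]
plate -180 [ 0.57  0.19  1.77  0.    1.18 -1.  ]
plate -160 [ 0.57  0.19  1.77 -0.    1.18 -1.35]
plate -140 [ 0.57  0.19  1.77 -0.    1.18 -1.69]
plate -120 [ 0.57  0.19  1.77 -0.    1.18 -2.04]
plate -100 [ 0.57  0.19  1.77 -0.    1.18 -2.39]
plate -80 None
plate -60 None
plate -40 None
plate -20 [ 0.57  0.19  1.77 -0.    1.18  2.49]
plate 0 [ 0.57  0.19  1.77 -0.    1.18  2.15]
plate 20 [ 0.57  0.19  1.77 -0.    1.18  1.8 ]
plate 40 [ 0.57  0.19  1.77 -0.    1.18  1.45]
plate 60 [0.57 0.19 1.77 
[... 279 characters left out ...]
 1.87 -0.    1.17 -1.54]
stage -160 [ 0.04  0.1   1.87  0.    1.17 -1.88]
stage -140 [ 0.04  0.1   1.87  0.    1.17 -2.23]
stage -120 None
stage -100 None
stage -80 None
stage -60 None
stage -40 [ 0.04  0.1   1.87 -0.    1.17  2.3 ]
stage -20 [ 0.04  0.1   1.87 -0.    1.17  1.96]
stage 0 [ 0.04  0.1   1.87 -0.    1.17  1.61]
stage 20 [ 0.04  0.1   1.87 -0.    1.17  1.26]
stage 40 [ 0.04  0.1   1.87 -0.    1.17  0.91]
stage 60 [0.04 0.1  1.87 0.   1.17 0.56]
stage 80 [ 0.04  0.1   1.87 -0.    1.17  0.21]
stage 100 [ 0.04  0.1   1.87 -0.    1.17 -0.14]
stage 120 [ 0.04  0.1   1.87 -0.    1.17 -0.49]
stage 140 [ 0.04  0.1   1.87  0.    1.17 -0.84]
stage 160 [ 0.04  0.1   1.87  0.    1.17 -1.19]
```

Run:
```python
from h import *
def view(q,yaw,fn,z=0.2,d=0.04):
    ax=np.radians(yaw)+np.pi/2;u=np.array([np.cos(ax),np.sin(ax)])
    for k,s in enumerate((-1,1)):
        P=[*(np.array(q)+s*d*u),z]
        manip.move_pose(P,down(np.radians(yaw)));manip.dwell(0.2)
        im,K,Rc,p=shot('wrist',f'{fn}{k}')
    return im
a=view([.503,.35],-15.5,'pl');b=view([.565,.045],-171.5,'st',z=.24)
print(manip.state()['clock'],manip.state()['contact_force'])
i0=[cv2.imread(f'pics/{f}.png') for f in('pl0','pl1','st0','st1')]
cv2.imwrite('pics/m1.png',cv2.resize(np.vstack([np.hstack(i0[:2]),np.hstack(i0[2:])]),(800,600),interpolation=cv2.INTER_AREA))
```

```text
7.475 [-0.3533821   0.6259893  -0.63544605]
```

View pics/m1.png

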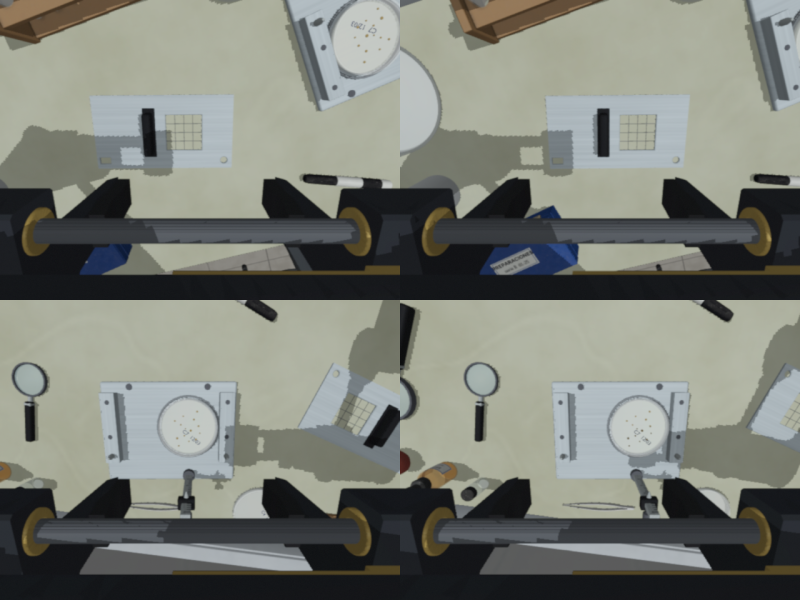

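The plate views show the bar at about (148,132) in the montage, the window at (184,131), the round hole at (223,160) and the slot at (102,160). The stage views show the rails at columns 110 and 228, the dish at (188,426) and the post near (187,490). I need enlarged crops to find the pins.

Run:
```python
import cv2,numpy as np
a=cv2.imread('pics/pl1.png')[145:275,220:480];b=cv2.imread('pics/st1.png')[120:360,230:490]
cv2.imwrite('pics/m2.png',cv2.resize(np.vstack([a]),(780,390),interpolation=cv2.INTER_CUBIC))
cv2.imwrite('pics/m3.png',cv2.resize(b,(650,600),interpolation=cv2.INTER_CUBIC))
```

```text
(no output)
```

View pics/m2.png

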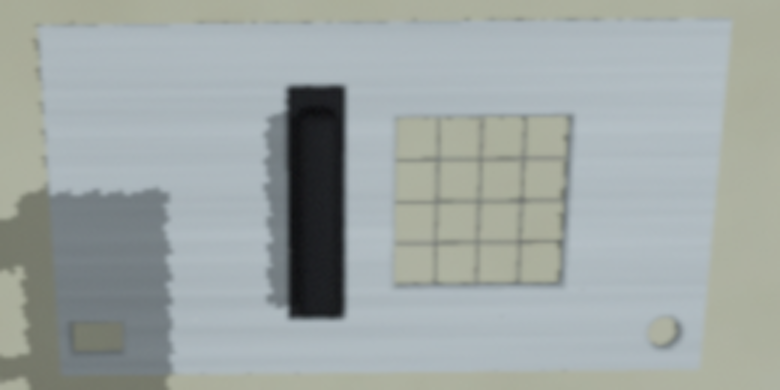

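View pics/m3.png

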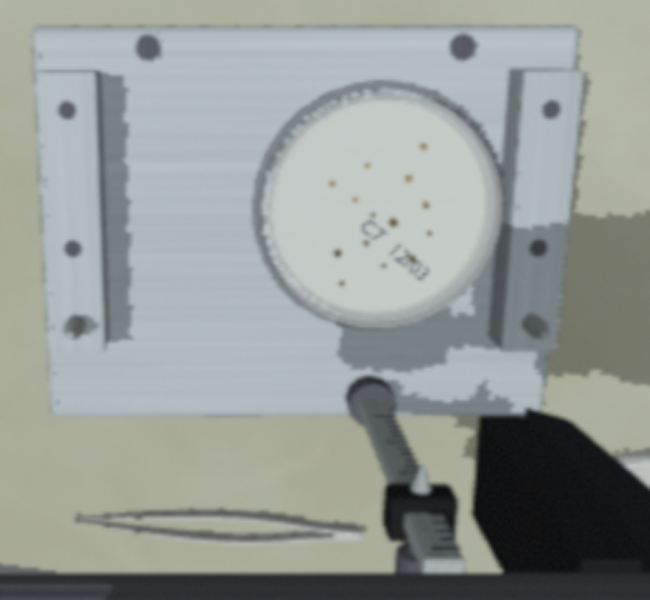

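```bash
cat > meas.py <<'E'
from h import *
def L(f):return dict(np.load(f'{f}.npz'))
def transfer(a,b,pts,zs):
    X=np.array([onplane(a['K'],a['Rc'],a['p'],[q],z)[0] for q,z in zip(pts,zs)])
    g=proj(b['K'],b['Rc'],b['p'],X).astype(np.float32)
    ga,gb=[cv2.cvtColor(i['image'],cv2.COLOR_BGR2GRAY) for i in(a,b)]
    q,s,e=cv2.calcOpticalFlowPyrLK(ga,gb,np.float32(pts).reshape(-1,1,2),g.reshape(-1,1,2).copy(),winSize=(13,13),maxLevel=0,flags=cv2.OPTFLOW_USE_INITIAL_FLOW)
    return X,q.reshape(-1,2),g
def fit(m,X):
    """2D rigid: X = c + R(yaw) m"""
    m=np.array(m,float);X=np.array(X)[:,:2];mm=m.mean(0);xm=X.mean(0);a=m-mm;b=X-xm
    y=np.arctan2((a[:,0]*b[:,1]-a[:,1]*b[:,0]).sum(),(a*b).sum());Rm=np.array([[np.cos(y),-np.sin(y)],[np.sin(y),np.cos(y)]])
    c=xm-Rm@mm;return c,y,X-(c+m@Rm.T)
E
python3 - <<'E'
from meas import *
def run(fa,fb,sc,off,P):
    a,b=L(fa),L(fb);names=list(P);pts=[np.array(P[n][0])/sc+off-0.5+0.5/sc for n in names];zs=[P[n][2] for n in names]
    X,q,g=transfer(a,b,pts,zs)
    c,y,r=fit([P[n][1] for n in names],X);print(fa,'origin',c.round(4),'yaw',np.degrees(y).round(2))
    for n,x,u,v,gg,rr in zip(names,X,pts,q,g,r):
        t,res=tri([(a['K'],a['Rc'],a['p'],u),(b['K'],b['Rc'],b['p'],v)])
        print(n,'fitres mm',(rr*1e3).round(1),'tri',t.round(4),'res',np.round(np.array(res)*1e3,1)[0],'flow-guess',(v-gg).round(1))
run('pl1','pl0',3,np.array([220,145]),{ # crop px, model xy (tool plate), z ; image up = plate -x, image right = plate +y
 'TL':((40,24),(-.054,-.101),.005),'TR':((731,19),(-.054,.101),.005),'BR':((698,369),(.054,.101),.005),'BL':((62,374),(.054,-.101),.005),
 'wTL':((394,116),(-.026,.004),.005),'wTR':((573,114),(-.026,.056),.005),'wBR':((563,286),(.026,.056),.005),'wBL':((393,285),(.026,.004),.005),
 'rh':((663,331),(.042,.089),.004),'sl':((98,337),(.042,-.089),.004),
 'barTL':((289,87),(-.03,-.026),.028),'barTR':((345,87),(-.03,-.014),.028),'barBR':((344,318),(.03,-.014),.028),'barBL':((289,318),(.03,-.026),.028)})
run('st1','st0',2.5,np.array([230,120]),{ # image up = stage -x, image right= stage +y
 'bTL':((33,28),(-.07,-.105),.01),'bTR':((577,27),(-.07,.105),.01),'bBL':((52,413),(.09,-.105),.01),
 'rTL':((37,71),(-.054,-.1),.03),'rTR':((583,70),(-.054,.1),.03),'rBR':((553,349),(.054,.1),.03),'riTR':((512,69),(-.054,.078),.03),'riTL':((97,71),(-.054,-.078),.03),'riBL':((105,349),(.054,-.078),.03),
 'dish':((382,203),(0,.03),.025),'pinS':((78,326),(.042,-.089),.04),'pinR':((535,326),(.042,.089),.04),'tip':((421,466),(.064,.03),.11)})
E
```

```text
pl1 origin [0.5084 0.3597] yaw 164.74
TL fitres mm [-2.  -0.3] tri [0.5845 0.4431 0.0034] res 0.6 flow-guess [0.6 1.4]
TR fitres mm [-1.1  1. ] tri [0.5323 0.2477 0.0012] res 0.0 flow-guess [ 1. -0.]
BR fitres mm [-0.6  0.5] tri [ 0.4264  0.2755 -0.0005] res 0.3 flow-guess [1.3 0.6]
BL fitres mm [-1.7 -0.7] tri [0.4813 0.4704 0.0062] res 0.1 flow-guess [-0.3  0.3]
wTL fitres mm [-0.6  1.1] tri [0.5317 0.35   0.0042] res 0.0 flow-guess [ 0.2 -0. ]
wTR fitres mm [-0.6 -0. ] tri [0.5175 0.2981 0.0019] res 0.1 flow-guess [0.8 0.3]
wBR fitres mm [-1.5 -0.1] tri [0.4667 0.3123 0.004 ] res 0.0 flow-guess [0.3 0. ]
wBL fitres mm [-0.8  0.3] tri [0.513  0.3659 0.1194] res 1.6 flow-guess [-42.6   4.8]
rh fitres mm [-0.4  0.2] tri [0.4432 0.2846 0.0021] res 0.1 flow-guess [0.5 0.2]
sl fitres mm [-1.8 -0.4] tri [ 0.487   0.4586 -0.0058] res 0.1 flow-guess [ 2.3 -0.2]
barTL fitres mm [6.3 0.4] tri [0.5482 0.3778 0.0042] res 0.0 flow-guess [6.7 0.1]
barTR fitres mm [ 5.3 -2.8] tri [0.5436 0.3619 0.0033] res 0.1 flow-guess [6.9 0.2]
barBR fitres mm [-0.8 -1.5] tri [ 0.4725  0.3806 -0.0012] res 0.7 
[... 537 characters left out ...]
flow-guess [ 3.8 -6.7]
rBR fitres mm [-0.2 -1.5] tri [0.5979 0.1489 0.0273] res 1.4 flow-guess [ 0.6 -2.9]
riTR fitres mm [ 1.4 -4.1] tri [0.5037 0.1092 0.0323] res 7.3 flow-guess [ 2.3 16.2]
riTL fitres mm [0.8 1.3] tri [ 0.5197 -0.0419  0.0267] res 0.4 flow-guess [ 0.7 -1. ]
riBL fitres mm [-1.   0.4] tri [ 0.6259 -0.0258  0.0293] res 0.8 flow-guess [0.2 1.6]
dish fitres mm [-3.5 -0.9] tri [0.553  0.0718 0.0229] res 0.1 flow-guess [0.5 0.3]
pinS fitres mm [-1.9  2.6] tri [ 0.6154 -0.0369  0.0356] res 0.1 flow-guess [1.1 0.3]
pinR fitres mm [-0.6 -2. ] tri [0.5912 0.14   0.0272] res 0.0 flow-guess [3.  0.1]
tip fitres mm [1.8 0.6] tri [0.6197 0.0917 0.083 ] res 12.2 flow-guess [ 16.5 -27.2]
```

Run:
```python
from meas import *
def cloud(f):
    a=L(f);v,u=np.mgrid[0:480,0:640];d=ray(a['K'],a['Rc'],np.c_[u.ravel(),v.ravel()]);X=a['p']+d*a['z'].ravel()[:,None];X[a['z'].ravel()==0]=np.nan;return X.reshape(480,640,3)
X=cloud('pl1');Z=X[...,2]*1e3
print('bench',np.nanmedian(Z[60:120,200:330]),'plate',np.nanmedian(Z[155:170,380:460]),'bar col profile');print(Z[215,308:342].round(0));print(Z[165:262:3,325].round(0))
for f in('st0','st1'):
    X=cloud(f);Z=X[...,2]*1e3
    print(f,'base',np.nanmedian(Z[200:240,290:320]),'railL',np.nanmedian(Z[175:210,250:260]) if f=='st1' else '')
    if f=='st1':
        print(Z[244:258,252:272].round(0));print(Z[244:258,436:452].round(0))
        print('tip');print(Z[296:316,392:406].round(0))
b=cv2.imread('pics/st1.png')
```

```text
bench 0.39912448549228596 plate 3.924962891156236 bar col profile
[ 3.  4.  4.  3.  4.  5.  5.  3.  5.  5.  6. 22. 26. 26. 27. 28. 27. 27.
 27. 28. 27. 27. 29. 25. 27.  6.  6.  6.  5.  5.  3.  3.  4.  4.]
[ 4.  5.  4.  5.  5.  6. 26. 27. 26. 27. 27. 26. 25. 28. 27. 25. 26. 27.
 28. 26. 28. 27. 27. 28. 26. 27. 26. 27. 27.  3.  4.  4.  4.]
st0 base 23.811095682354345 railL 
st1 base 9.040771996947111 railL 29.05828479858649
[[30. 28. 30. 30. 29. 29. 28. 29. 29. 29. 29. 29. 28. 29. 29. 30. 30. 29.
  30. 28.]
 [28. 28. 30. 27. 31. 30. 29. 29. 29. 29. 29. 29. 30. 29. 28. 30. 29. 28.
  29. 28.]
 [29. 29. 28. 30. 30. 30. 30. 31. 32. 30. 32. 30. 28. 30. 30. 28. 28. 30.
  29. 29.]
 [28. 30. 29. 30. 28. 32. 34. 36. 35. 34. 33. 30. 30. 29. 30. 28. 29. 28.
  29. 29.]
 [28. 29. 30. 29. 30. 38. 38. 39. 38. 37. 35. 32. 30. 29. 28. 30. 29. 28.
  28. 29.]
 [28. 29. 29. 29. 38. 39. 39. 39. nan 38. 37. 35. 30. 28. 31. 30. 29. 29.
  30. 30.]
 [29. 29. 30. 28. 38. 42. 40. 41. 39. 39. 38. 35. 31. 29. 29. 29. 29. 29.
  30. 30.]
 [29. 28. 30. 29. 40. 42. 42. 43. 42. 41. 37. 37. 29. 29. 30. 28. 29. 29.
  29.
[... 2220 characters left out ...]
.  83. 112.   1.  -0.   1.   2.   0.   0.]
 [ 86.  86.  85.  87.  85.  86. 111. 110.  -1.  -1.   1.   1.  -0.   0.]
 [ 89.  87.  88.  87.  88.  88. 112. 112. 113.  -0.   1.   1.   1.   1.]
 [ 89.  90.  89.  90.  90. 111. 113. 112. 114.   1.   1.  -0.  -1.   0.]
 [ 91.  91.  92.  92.  92. 112. 113. 114. 113.   1.   1.   1.  -0.   1.]
 [ 94.  94.  93.  94. 112. 114. 113. 115. 113. 112.   1.  -1.   1.   0.]
 [ 96.  95.  97.  95. 112. 112. 114. 113. 113. 113.   1.   1.  -1.   1.]
 [107. 107. 108. 112. 113. 113. 115. 114. 113. 114. 106. 106. 108. 108.]
 [109. 109. 110. 112. 112. 115. 114. 113. 115. 114. 113. 109. 110. 109.]
 [112. 110. 111. 112. 112. 115. 114. 115. 114. 114. 112. 112. 112. 111.]]
```

```bash
cat >> meas.py <<'E'
def cloud(f):
    a=L(f);v,u=np.mgrid[0:480,0:640];d=ray(a['K'],a['Rc'],np.c_[u.ravel(),v.ravel()]);X=a['p']+d*a['z'].ravel()[:,None];X[a['z'].ravel()==0]=np.nan;return X.reshape(480,640,3)
def blob(X,c,r,lo,hi):
    q=X.reshape(-1,3);m=(np.hypot(*(q[:,:2]-np.array(c)[:2]).T)<r)&(q[:,2]>lo)&(q[:,2]<hi);return q[m]
def simfit(m,X):
    A,_=cv2.estimateAffinePartial2D(np.float64(m),np.float64(np.array(X)[:,:2]),ransacReprojThreshold=.01)
    s=np.hypot(A[0,0],A[1,0]);return A,s,np.degrees(np.arctan2(A[1,0],A[0,0])),np.array(X)[:,:2]-(np.float64(m)@A[:,:2].T+A[:,2])
E
python3 - <<'E'
from meas import *
for f in('st0','st1'):
    X=cloud(f);P=[]
    for c in((.612,-.038),(.586,.138)):
        q=blob(X,c,.02,.0435,.049);P.append(q.mean(0));print(f,len(q),P[-1].round(4),(np.ptp(q,0)*1e3).round(1))
    d=P[1]-P[0];y=np.degrees(np.arctan2(d[1],d[0]))-90;t=np.radians(y)
    mid=(P[0]+P[1])[:2]/2;print('dist',np.hypot(*d[:2]),'yaw',y,'origin',mid-.042*np.array([np.cos(t),np.sin(t)]))
    q=blob(X,(.62,.083),.03,.108,.12);print('tipcone',len(q),q[np.argmin(q@[np.cos(t),np.sin(t),0])] if len(q) else '')
    r=blob(X,mid-.05*np.array([np.cos(t),np.sin(t)]),.13,.027,.032);
    c=cv2.minAreaRect((r[:,:2]*1e3).astype(np.float32));print('rails rect',c)
for f in('pl0','pl1'):
    X=cloud(f);q=blob(X,(.508,.36),.13,.0025,.04);print(f,cv2.minAreaRect((q[:,:2]*1e3).astype(np.float32)))
    b=blob(X,(.513,.38),.05,.023,.032);print('bar',b.mean(0).round(4),cv2.minAreaRect((b[:,:2]*1e3).astype(np.float32)))
a=L('pl1');P=[((40,24),(-.054,-.101)),((731,19),(-.054,.101)),((698,369),(.054,.101)),((62,374),(.054,-.101)),((394,116),(-.026,.004)),((573,114),(-.026,.056)),((563,286),(.026,.056)),((393,285),(.026,.004)),((98,337),(.042,-.089))]
uv=[np.array(p[0])/3+[220,145]-.33 for p in P];X=onplane(a['K'],a['Rc'],a['p'],uv,.004)
A,s,y,r=simfit([p[1] for p in P],X);print(A[:,2],s,y,(r*1e3).round(1).tolist())
E
```

```text
st0 13 [ 0.616  -0.038   0.0449] [3.  2.7 1.8]
st0 14 [0.5892 0.1372 0.045 ] [3.7 3.9 2.3]
dist 0.17723890882630933 yaw 8.672682627158096 origin [0.56107852 0.04329894]
tipcone 510 [0.62039531 0.08269623 0.11139923]
rails rect ((573.2687377929688, 45.14006042480469), (131.2896270751953, 200.3981475830078), 8.536223411560059)
st1 14 [ 0.616  -0.038   0.0448] [2.9 3.1 2.3]
st1 15 [0.5895 0.1368 0.0449] [3.  3.5 2.8]
dist 0.17684305903799577 yaw 8.602684319485775 origin [0.56121055 0.04313743]
tipcone 545 [0.61991757 0.08248866 0.11232619]
rails rect ((575.101806640625, 45.53173065185547), (135.1980438232422, 200.264404296875), 8.592037200927734)
pl0 ((520.9223022460938, 362.1021728515625), (232.24075317382812, 224.01121520996094), 65.73776245117188)
bar [0.5128 0.3781 0.0265] ((512.1498413085938, 378.7372131347656), (12.297898292541504, 59.32909393310547), 75.07943725585938)
pl1 ((516.982421875, 365.6781005859375), (237.68362426757812, 226.98080444335938), 76.19377899169922)
bar [0.5138 0.3786 0.0266] ((512.2451171875, 378.904052734375), (12.0267972946167, 58.62701416015625), 74.95044708251953)Traceback (most recent call last):
  File "<stdin>", line 16, in <module>
  File "meas.py", line 19, in simfit
    A,_=cv2.estimateAffinePartial2D(np.float64(m),np.float64(np.array(X)[:,:2]),ransacReprojThreshold=.01)
        ~~~~~~~~~~~~~~~~~~~~~~~~~~~^^^^^^^^^^^^^^^^^^^^^^^^^^^^^^^^^^^^^^^^^^^^^^^^^^^^^^^^^^^^^^^^^^^^^^^
cv2.error: OpenCV(4.12.0) /io/opencv/modules/calib3d/src/ptsetreg.cpp:1108: error: (-215:Assertion failed) count >= 0 && to.checkVector(2) == count in function 'estimateAffinePartial2D'
```

Run:
```python
from meas import *
s=lambda t:(lambda q:print(t,round(q['clock'],2),np.round(q['tool_pos'],4),np.round(q['contact_force'],1),np.round(q['moment'],2),round(q['gripper_width'],4),round(q['grasp_force'],1)))(manip.state())
b=[.5122,.3788];o=down(np.radians(-15.1))
manip.set_gripper(.05,40)
manip.move_pose([*b,.10],o);manip.move_linear([*b,.03],.08);s('pre')
manip.move_linear([*b,.0085],.03);s('down')
manip.set_gripper(0,45);s('grip')
manip.move_linear([*b,.06],.06);s('up')
manip.move_linear([*b,.2],.15);manip.dwell(.3);s('up2')
shot('wrist','held0');shot('scene','sceneheld')
manip.move_pose([.564,.0235,.2],down(np.radians(-171.4)));manip.dwell(.3);s('over')
shot('wrist','held1')
```

```text
pre 12.69 [0.5127 0.3791 0.0306] [0.2 0.2 0.1] [ 0.05  0.16 -0.05] 0.0503 0.0
down 13.56 [0.5123 0.3789 0.0086] [-0.1  0.2  0.4] [-0.01  0.17 -0.02] 0.05 0.0
grip 14.22 [0.5121 0.3786 0.0086] [-1.  -0.9  0.8] [-0.21  0.19 -0.  ] 0.0116 45.0
up 15.22 [0.5118 0.3785 0.0595] [-0.9  0.2 -3.1] [ 0.06  0.16 -0.07] 0.0115 45.0
up2 16.61 [0.5119 0.3786 0.199 ] [ 0.1 -0.2 -3.5] [0.05 0.13 0.05] 0.0113 45.0
over 20.47 [0.564  0.0236 0.2   ] [-0.4  0.  -3.3] [-0.03  0.    0.02] 0.0119 45.0
```

View pics/held1.png

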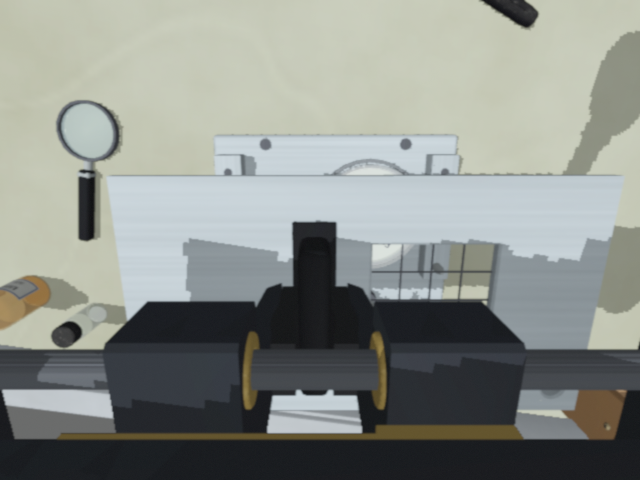

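The plate is held and looks level. Its front edge runs from (109,177) to (620,176), and the rail ends show at (230,157) and (445,157). I'll lower it to just above the pins and compare plate and stage in one image.

Run:
```python
from meas import *
manip.move_linear([.564,.0235,.066],.1);manip.dwell(.3)
q=manip.state();print(q['clock'],q['tool_pos'],R.from_rotvec(q['tcp_rot']).as_matrix().round(4).tolist(),q['contact_force'])
shot('wrist','near0')
X=cloud('near0');Z=X[...,2]
p=blob(X,(.545,.05),.2,.05,.07)
A=np.c_[p[:,:2]-[.564,.0235],np.ones(len(p))];cf=np.linalg.lstsq(A,p[:,2],rcond=None)[0];print('plate plane',cf,len(p))
```

```text
22.3083 [0.56424057 0.02349726 0.06638253] [[-0.9888, -0.1495, 0.0007], [-0.1495, 0.9888, -0.0], [-0.0007, -0.0001, -1.0]] [-0.44156596 -0.41081806 -3.70619185]
plate plane [ 0.00056294 -0.00204545  0.06187361] 60416
```

View pics/near0.png

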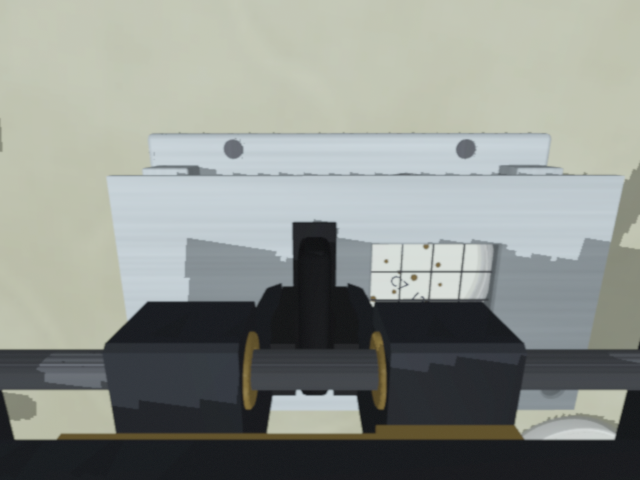

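Plate corners are at (109,176) and (621,175). The rail front corners are at (145,167) and (561,167), and the base front corners at (150,133) and (549,133). So the plate sits about 1.5 mm too far along tool y. I'll fit the edges numerically to get x and yaw.

Run:
```python
from meas import *
a=L('near0');g=cv2.GaussianBlur(cv2.cvtColor(a['image'],cv2.COLOR_BGR2GRAY).astype(float),(0,0),.7);Z=cloud('near0')[...,2]
Rt=R.from_rotvec(a['tcp_rot']).as_matrix();tp=a['tool_pos']
def tool(uv,z):return (onplane(a['K'],a['Rc'],a['p'],uv,z)-tp)@Rt
def hedge(c0,c1,r0,r1):
    cs=np.arange(c0,c1,2);rows=[]
    for c in cs:
        d=np.abs(np.diff(g[r0:r1,c]));k=d.argmax();w=d[max(k-2,0):k+3];rows.append(r0+max(k-2,0)+(w*np.arange(len(w))).sum()/w.sum()+.5)
    m,b=np.polyfit(cs,rows,1);r=rows-(m*cs+b);ok=abs(r)<1;m,b=np.polyfit(cs[ok],np.array(rows)[ok],1);return m,b,ok.sum(),r[ok].std()
for n,c0,c1,r0,r1,z in(('plate',120,610,171,182,.0628),('plateC',205,495,171,182,.0628),('base',160,540,127,139,.010),('railL',150,190,162,171,.03),('railR',510,555,162,171,.03)):
    m,b,k,s=hedge(c0,c1,r0,r1);T=tool([(c,m*c+b) for c in(c0,c1)],z);print(n,(T*1e3).round(2).tolist(),'yaw',np.degrees(np.arctan2(T[1,0]-T[0,0],T[1,1]-T[0,1])).round(2),k,round(s,2))
def vedge(r,c0,c1):
    o=[]
    for rr in r:
        d=np.abs(np.diff(g[rr,c0:c1]));k=d.argmax();w=d[max(k-2,0):k+3];o.append(c0+max(k-2,0)+(w*np.arange(len(w))).sum()/w.sum()+.5)
    return np.median(o)
for n,rs,l,r,z in(('plate',range(182,188),(102,120),(612,632),.0628),('base',range(136,142),(142,160),(540,558),.010),('rail',range(169,173),(138,152),(553,568),.03)):
    cl,cr=vedge(rs,*l),vedge(rs,*r);T=tool([(cl,np.mean(rs)),(cr,np.mean(rs))],z);print(n,cl,cr,'y',(T[:,1]*1e3).round(2),'mid',T[:,1].mean()*1e3)
```

```text
plate [[53.6, -73.53, 3.55], [53.8, 115.93, 3.53]] yaw 0.06 229 0.62
plateC [[53.65, -40.67, 3.55], [53.93, 71.43, 3.54]] yaw 0.14 128 0.59
base [[69.73, -76.91, 56.34], [69.85, 116.53, 56.32]] yaw 0.04 189 0.31
railL [[54.89, -75.41, 36.35], [55.23, -56.63, 36.35]] yaw 1.06 17 0.48
railR [[55.46, 93.31, 36.33], [54.76, 114.53, 36.33]] yaw -1.9 22 0.31
plate 107.1097629914492 622.6222813592026 y [-79.05 121.64] mid 21.294679361530775
base 149.62592978918593 548.6418518878513 y [-82.53 121.42] mid 19.448443669055347
rail 142.6703776107903 563.3581935446516 y [-79.14 118.85] mid 19.85323367881374
```

Run:
```python
from h import *
s=lambda t:(lambda q:print(t,round(q['clock'],2),np.round(q['tool_pos'],4),np.round(q['contact_force'],1),np.round(q['moment'],2),round(q['gripper_width'],4)))(manip.state())
x,y=.56424,.0219
manip.move_linear([x,y,.057],.05);manip.dwell(.2);s('0')
f0=np.array(manip.state()['contact_force'])
for z in (.053,.050,.047,.045,.043,.041,.040,.039,.0383):
    manip.move_linear([x,y,z],.02);manip.dwell(.1);s(z)
    if np.linalg.norm(np.array(manip.state()['contact_force'])-f0)>8:break
```

```text
0 22.89 [0.5644 0.0219 0.0571] [ 0.   0.7 -3. ] [-0.01 -0.01  0.01] 0.0116
0.053 23.34 [0.5642 0.0219 0.0529] [-0.3 -0.5 -2.2] [0.03 0.   0.02] 0.0117
0.05 23.74 [0.5642 0.0219 0.0499] [ 0.8 -0.9 -2.8] [-0.04  0.01 -0.07] 0.0118
0.047 24.14 [0.5642 0.0219 0.0469] [-0.1 -0.2 -3.6] [0.06 0.   0.04] 0.0115
0.045 24.49 [0.5642 0.0219 0.0449] [-0.2 -0.8 -2.6] [ 0.   -0.03 -0.03] 0.0116
0.043 24.84 [0.5642 0.0219 0.0429] [-0.5 -0.4 -3.5] [ 0.02  0.03 -0.06] 0.0118
0.041 25.19 [0.5642 0.0219 0.0409] [-0.8  0.1 -3.7] [ 0.02 -0.    0.02] 0.0115
0.04 25.54 [0.5642 0.0219 0.04  ] [-0.2  0.1 -2.9] [-0.   -0.01 -0.02] 0.0116
0.039 25.89 [0.5642 0.0219 0.039 ] [ 0.6  0.2 -3.2] [-0.03  0.01  0.04] 0.0115
0.0383 26.24 [0.5644 0.0219 0.0385] [ 0.1 -0.9 -0.6] [0.09 0.08 0.  ] 0.0117
```

Run:
```python
from meas import *
s=lambda t:(lambda q:print(t,round(q['clock'],2),np.round(q['tool_pos'],4),np.round(q['contact_force'],1),np.round(q['moment'],2),round(q['gripper_width'],4)))(manip.state())
x,y=.56424,.0219
manip.move_linear([x,y,.0378],.02);manip.dwell(.1);s('press')
manip.set_gripper(.04);s('open')
manip.move_linear([x,y,.08],.08);manip.move_linear([x,y,.24],.25);manip.dwell(.2)
shot('wrist','seat0')
X=cloud('seat0')
b=blob(X,(.564,.024),.05,.05,.065);print('bar',b.mean(0),cv2.minAreaRect((b[:,:2]*1e3).astype(np.float32)))
p=blob(X,(.561,.043),.14,.029,.040);A=np.c_[p[:,:2]-[.561,.043],np.ones(len(p))];print('plane',np.linalg.lstsq(A,p[:,2],rcond=None)[0],len(p),cv2.minAreaRect((p[:,:2]*1e3).astype(np.float32)))
manip.set_gripper(.05)
for k,(dx,dy) in enumerate(((0,-.04),(0,.04))):
    manip.move_pose([.50+dx,-.30+dy,.2],down(np.radians(167)));manip.dwell(.2);shot('wrist',f'lp{k}')
shot('scene','sc1');s('lp')
im=[cv2.imread(f'pics/{f}.png') for f in('seat0','sc1','lp0','lp1')]
cv2.imwrite('pics/m4.png',cv2.resize(np.vstack([np.hstack(im[:2]),np.hstack(im[2:])]),(800,600),interpolation=cv2.INTER_AREA))
```

```text
press 26.59 [0.5645 0.0219 0.0385] [-2.6 -0.1  6.1] [0.07 0.44 0.08] 0.0115
open 27.18 [0.5642 0.0219 0.0377] [-0.5 -0.  -0.4] [ 0.04 -0.02  0.06] 0.0401
bar [0.56378355 0.02371373 0.05660869] ((564.7244262695312, 23.966705322265625), (59.72770309448242, 10.789966583251953), 8.3760986328125)
plane [-0.0002208  -0.00013528  0.03403505] 21065 ((575.1964721679688, 45.820465087890625), (135.4864501953125, 202.59629821777344), 8.83099365234375)
lp 31.6 [ 0.5001 -0.2609  0.2   ] [-0.   0.2 -0.3] [-0.   -0.05  0.01] 0.0502
```

View pics/m4.png

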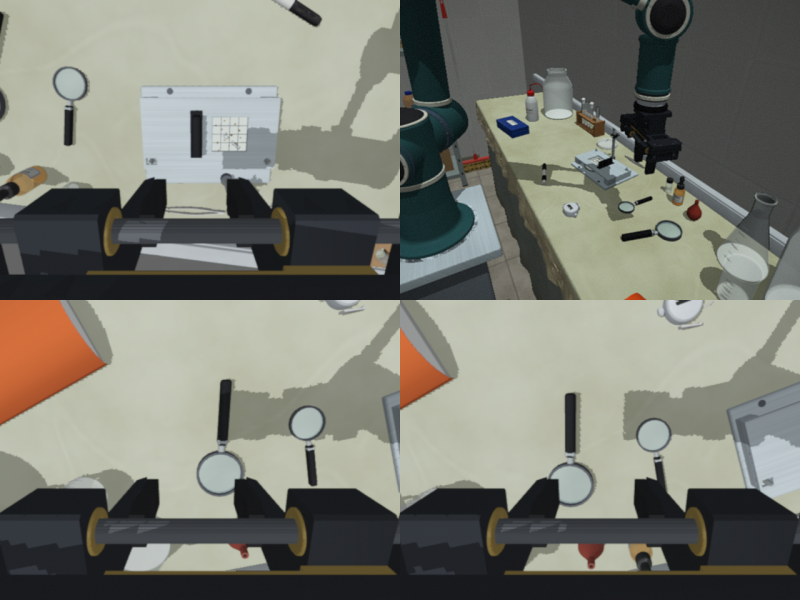

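The plate is seated: its plane is level, it reads 34 mm high (about 1 mm of that is camera bias), and both pins show through it. The loupe ring is at (220,473) with its handle running to (224,382) in the lower-left tile.

Run:
```python
from meas import *
for f in('lp0','lp1'):
    a=L(f);X=cloud(f);h=blob(X,(.48,-.297),.075,.012,.025);h=h[h[:,0]<.53]
    r=cv2.minAreaRect((h[:,:2]*1e3).astype(np.float32));print(f,'handle',len(h),h.mean(0).round(4),np.percentile(h[:,2],[50,95]).round(4),r)
    # ring: dark pixels fit; two-view by centre
    g=cv2.cvtColor(a['image'],cv2.COLOR_BGR2GRAY)
    q=blob(X,(.57,-.317),.05,.006,.02);print('ring pts',len(q),np.median(q[:,2]))
    v,u=np.mgrid[0:480,0:640];m=((np.hypot(X[...,0]-.57,X[...,1]+.317)<.046)&(X[...,2]>.006)&(X[...,2]<.016)).astype(np.uint8)
    c=max(cv2.findContours(m,cv2.RETR_EXTERNAL,cv2.CHAIN_APPROX_NONE)[0],key=cv2.contourArea)
    e=cv2.fitEllipse(c);P=onplane(a['K'],a['Rc'],a['p'],c[:,0,:],.011)[:,:2]*1e3;print('ell',e,cv2.minEnclosingCircle(P.astype(np.float32)))
    A=np.c_[2*P,np.ones(len(P))];s=np.linalg.lstsq(A,(P**2).sum(1),rcond=None)[0];print('circ',s[:2],np.sqrt(s[2]+s[0]**2+s[1]**2))
```

```text
lp0 handle 1820 [ 0.4783 -0.2926  0.0164] [0.0166 0.0181] ((480.38592529296875, -292.7547912597656), (15.373835563659668, 91.781982421875), 74.90680694580078)
ring pts 3873 0.007930997368253201
ell ((350.8203430175781, 276.0468444824219), (69.38404846191406, 77.60712432861328), 31.3113956451416) ((564.06298828125, -315.455322265625), 40.39531326293945)
circ [ 565.7938577  -317.11391206] 35.13321668211194
lp1 handle 1729 [ 0.4787 -0.2919  0.0164] [0.0166 0.018 ] ((480.4327392578125, -292.4540100097656), (14.905972480773926, 91.78533935546875), 75.21733856201172)
ring pts 3338 0.007853651396867
ell ((276.1654357910156, 293.51171875), (62.896766662597656, 76.61956787109375), 156.75979614257812) ((564.0750732421875, -315.7083435058594), 40.373626708984375)
circ [ 566.71195968 -311.37844462] 33.686340876233075
```

Run:
```python
from meas import *
s=lambda t:(lambda q:print(t,round(q['clock'],2),np.round(q['tool_pos'],4),np.round(q['contact_force'],1),np.round(q['moment'],2),round(q['gripper_width'],4),round(q['grasp_force'],1)))(manip.state())
g=[.4965,-.2983]
manip.move_pose([*g,.10],down(np.radians(165)));manip.move_linear([*g,.03],.08);manip.move_linear([*g,.0032],.03);s('down')
manip.set_gripper(0,45);s('grip')
manip.move_linear([*g,.2],.12);manip.dwell(.2);s('up')
t=np.radians(-173);W=np.array([.5567,.0713]);P=W+.075*np.array([np.cos(t),np.sin(t)])
manip.move_pose([*P,.2],down(t));manip.dwell(.4);s('hover')
shot('wrist','h0');shot('scene','sc2')
im=[cv2.imread(f'pics/{f}.png') for f in('h0','sc2')]
cv2.imwrite('pics/m5.png',cv2.resize(np.hstack(im),(800,300),interpolation=cv2.INTER_AREA))
```

```text
down 34.17 [ 0.4967 -0.2984  0.0034] [-0.5 -0.5  0.4] [-0.01 -0.01  0.07] 0.0501 0.0
grip 34.8 [ 0.4966 -0.2983  0.0033] [-1.1  0.3  0.5] [ 0.02  0.02 -0.03] 0.0148 45.0
up 36.79 [ 0.4962 -0.2982  0.1994] [ 0.1  0.1 -1.6] [0.   0.03 0.02] 0.0145 45.0
hover 38.54 [0.4824 0.0617 0.1999] [-0.2  0.1 -1. ] [ 0.03  0.06 -0.02] 0.0146 45.0
```

View pics/m5.png

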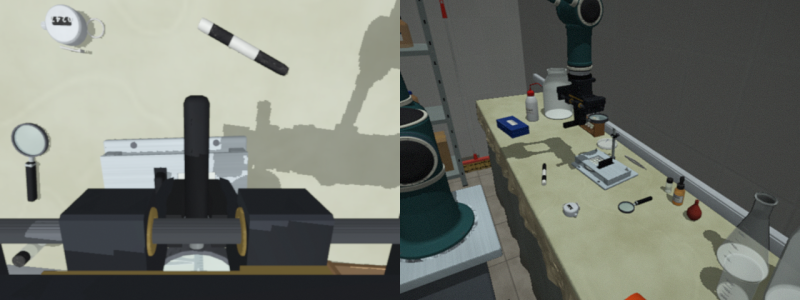

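The loupe is held. Its handle end is at (392,192) full scale in the wrist image and its ring is mostly hidden behind the gripper. I'll check its pose in the hand from the depth map, then lower it and check with the scene and top cameras.

Run:
```python
from meas import *
def hand(f):
    a=L(f);X=cloud(f);Rt=R.from_rotvec(a['tcp_rot']).as_matrix();T=(X.reshape(-1,3)-a['tool_pos'])@Rt
    h=T[(abs(T[:,1])<.02)&(T[:,2]>-.03)&(T[:,2]<.01)&(T[:,0]>.025)&(T[:,0]<.09)]
    t=h[h[:,2]<np.percentile(h[:,2],60)+.003];i=abs(t[:,1])<.004;t=t[i]
    print(f,len(h),'x max',np.percentile(h[:,0],99.5),'y mid',(np.percentile(h[:,1],[1,99])).round(4),'pitch',np.degrees(np.polyfit(t[:,0],t[:,2],1)[0]),'top z',np.median(t[:,2]))
    print('yaw',np.degrees(np.polyfit(h[:,0],h[:,1],1)[0]))
hand('h0')
# tip: two views wrist st1/st0 + scene before
a=L('st1');c=dict(np.load('scene0.npz'));Rc,p=pose(c);K=c['intrinsics']
print('scene guess tip px',proj(K,Rc,p,[[.6205,.0825,.1125]]))
t=np.radians(-173);W=np.array([.5567,.0713]);P=W+.075*np.array([np.cos(t),np.sin(t)])
manip.move_linear([*P,.1095],.08);manip.dwell(.5)
q=manip.state();print(q['clock'],q['tool_pos'],q['contact_force'],q['tcp_rot'])
S=shot('scene','sc3');shot('top','tp3');shot('wrist','h1')
uv=proj(S[1],S[2],S[3],[[.6205,.0825,.1125],[*W,.1125]]);print(uv);u,v=uv.mean(0).astype(int)
im=S[0][v-30:v+30,u-40:u+40];A=cv2.imread('pics/scene0.png')[v-30:v+30,u-40:u+40];d=dict(np.load('tp3.npz'));uv=proj(d['K'],d['Rc'],d['p'],[[*W,.1125]])[0].astype(int);print('top',uv)
B=d['image'][uv[1]-30:uv[1]+30,uv[0]-40:uv[0]+40]
f=lambda i:cv2.resize(i,(400,300),interpolation=cv2.INTER_CUBIC)
cv2.imwrite('pics/m6.png',np.vstack([np.hstack([f(A),f(im)]),np.hstack([f(B),cv2.resize(cv2.imread('pics/h1.png'),(400,300))])]));print(u,v)
```

```text
h0 4358 x max 0.0625362359472157 y mid [-0.0056  0.0089] pitch 0.9521194307252597 top z -0.013672177648699432
yaw -0.012651848212356891
scene guess tip px [[337.27692647 219.04911803]]
40.425 [0.48229485 0.06216097 0.10958501] [-0.67132833  1.45985538 -1.4081719 ] [-1.91815692e-01  3.13558271e+00 -3.86957415e-05]
[[337.27692647 219.04911803]
 [316.07693262 226.2031387 ]]
top [312 219]
326 222
```

View pics/m6.png

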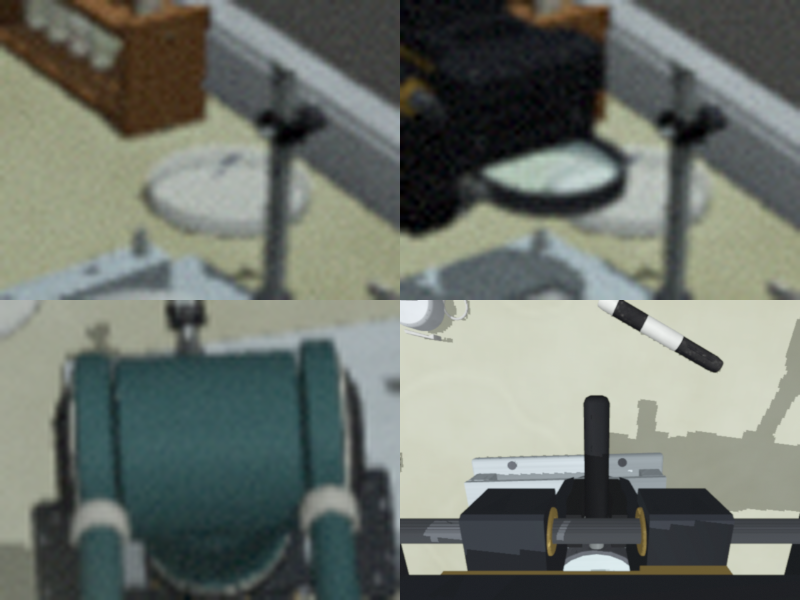

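The scene crop shows the ring centred near (316.8,226.4) full scale, against a predicted (316.1,226.2), and clear of the pointer. The pointer and clamp haven't moved, at about (337,219). Last check: ring level and height against the tip, from scene depth.

Run:
```python
from meas import *
q=manip.state();print(q['clock'],q['tool_pos'],q['contact_force'],q['gripper_width'],q['grasp_force'])
X=cloud('sc3');r=blob(X,(.5567,.0713),.042,.095,.13);r=r[r[:,0]>.535]
print('ring',len(r),np.percentile(r[:,2],[5,50,95]).round(4));c=r.mean(0);A=np.c_[r[:,:2]-c[:2],np.ones(len(r))];print(c.round(4),np.linalg.lstsq(A,r[:,2],rcond=None)[0])
print(cv2.minEnclosingCircle((r[:,:2]*1e3).astype(np.float32)))
pl=blob(X,(.5775,-.05),.025,.02,.045);print('plate/rail top seen',len(pl),np.median(pl[:,2]))
for f in('h0','h1'):
    a=L(f);Y=cloud(f);Rt=R.from_rotvec(a['tcp_rot']).as_matrix();T=(Y.reshape(-1,3)-a['tool_pos'])@Rt
    for x0 in(.02,.03,.04,.05):
        t=T[(abs(T[:,1]-.0016)<.003)&(T[:,0]>x0)&(T[:,0]<x0+.01)&(T[:,2]>-.03)&(T[:,2]<0)];print(f,x0,len(t),np.median(t[:,2]).round(5))
Y=cloud('st1');t=np.radians(8.6);e=np.array([np.cos(t),np.sin(t)]);n=np.array([-e[1],e[0]])
for f in('st0','st1'):
    k=blob(cloud(f),(.6235,.083),.016,.1,.125);s=(k[:,:2]-[.62,.0825])@e
    for a0 in(-.001,.001,.003,.005):
        m=(s>a0)&(s<a0+.002);w=(k[m][:,:2]-[.62,.0825])@n
        if m.any():print(f,'cone',a0,m.sum(),'z',np.percentile(k[m][:,2],[10,50,90]).round(4),'width',np.ptp(w).round(4))
```

```text
40.575 [0.48225497 0.06214543 0.10949228] [-0.18067912 -0.01111743 -1.08576707] 0.014582376697402486 44.99925971031189
ring 264 [0.1101 0.1168 0.1203]
[0.5596 0.0569 0.1163] [0.00141096 0.03971947 0.11634202]
((557.7899169921875, 63.886756896972656), 34.56132125854492)
plate/rail top seen 254 0.03609642062326407
h0 0.02 420 -0.01386
h0 0.03 458 -0.01379
h0 0.04 493 -0.01394
h0 0.05 521 -0.01383
h1 0.02 427 -0.01375
h1 0.03 459 -0.01381
h1 0.04 499 -0.01382
h1 0.05 520 -0.01374
st0 cone -0.001 3 z [0.1115 0.1121 0.1121] width 0.0008
st0 cone 0.001 7 z [0.1116 0.1122 0.1131] width 0.0016
st0 cone 0.003 15 z [0.1121 0.1127 0.1134] width 0.0031
st0 cone 0.005 21 z [0.1128 0.1137 0.1148] width 0.0048
st1 cone -0.001 1 z [0.1123 0.1123 0.1123] width 0.0
st1 cone 0.001 9 z [0.111  0.1121 0.1136] width 0.0016
st1 cone 0.003 16 z [0.1121 0.113  0.1144] width 0.0039
st1 cone 0.005 18 z [0.1123 0.1136 0.1147] width 0.0053
```

Run:
```python
from cell import manip,order
print(order.close_job(),manip.state()['clock'])
```

```text
the job is handed in; nothing more can be done
the job is handed in; nothing more can be done
```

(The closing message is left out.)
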